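# Reset the board and switch its tester on

## Task

On the soldering bench, gently press the square reset key on the circuit board right down with the fingertips and let it come up again; then push the flat paddle lever on the grey test box fully over, away from the robot, so that it stays there, and withdraw. Leave the round keys and round levers as they are, do not lift or shift the board, and disturb nothing else on the bench.

Things in the scene. Friction and masses are not known exactly. Their poses are not given: they have to be found in the camera images.
- board: loose brown circuit board, 100 mm (its x) by 140 mm (its y), on four 12 mm standoffs; origin: on the mat (4 mm thick) under its centre, z up; upper face 15 mm above it. Row of three grey keys at x = -28 mm: round at y = -48, square at 0, round at +48. Beyond them parts 5 mm high, and up to 23 mm past x = +14. It stands left or right of the robot's centre line, turned up to 0.5 rad; 0.15 to 0.31 kg
- reset_key_top (a point): centre of the top of the square reset key (flat cap 20 x 20 mm), the middle one of the three keys on the board; when up, its top is 30 mm above the board's origin (34 mm above the table)
- reset_key (a joint): travel of the square reset key, m: 0 up, 0.004 right down; a spring: it starts to move at about 1.2 N, is right down at 4 N, and comes up by itself
- round_key_r (a joint): travel of the round key (11 mm diameter, same height) at the board's y = -48 mm, m: 0 up; same spring; to be left alone
- round_key_l (a joint): the same for the round key at the board's y = +48 mm; to be left alone
- test_box: fixed grey metal box, 110 mm (its x) by 200 mm (its y) by 45 mm high, on the other side of the centre line from the board; origin: centre of its underside on the mat, z up; its -x side faces the robot, turned up to 0.35 rad. On its top, along its y at -60, 0 and +60 mm, stand three steel toggle levers in any order: one flat paddle, two round bats
- paddle_base: mount of the paddle lever on the test box's top; origin on the box's top face, 49 mm above the table, axes parallel to the box's. The lever's pivot is 6 mm above this origin, along y
- paddle (a joint): angle of the paddle lever, rad: 0 is off, leaning 0.45 rad towards the box's -x (to the robot); 0.9 is fully over, leaning 0.45 rad towards +x, against a stop. It stays where it is left (friction about 1.4 N at the paddle). It starts at 0 to 0.1
- paddle_tip (a point): centre of the flat paddle, 36 mm from the lever's pivot; the paddle is 30 mm wide (y), 6 mm thick and 24 mm long, reaching from 24 to 48 mm from the pivot
- bat_a_tip (a point): point on a round bat lever 36 mm from its pivot (bat 10 mm thick, reaching 48 mm from the pivot); starts off, leaning towards the box's -x; to be left alone
- bat_b_tip (a point): the same on the other round bat lever, which starts on, leaning towards +x; to be left alone
- vial: glass screw-cap vial, 22 mm diameter, 45 mm tall, standing about 125 mm from the test box's centre along its y; loose, to be left alone; origin: centre of its underside
- valve_socket: black plastic ring (valve socket), 30 mm diameter, 22 mm tall, standing on the robot's side of the board; loose, to be left alone; origin: centre of its underside
- cutters: side cutters with black grips, about 130 mm long, 12 mm high, lying flat beyond the work; loose, to be left alone
- tweezers: steel tweezers, 130 mm long, 7 mm high, lying on the left near the robot; loose, to be left alone
- screwdriver: screwdriver, 170 mm long, lying on the right near the robot; loose, to be left alone
- solder_reel: small metal solder reel, 52 mm diameter, 32 mm tall, standing beyond the work; loose, to be left alone; origin: centre of its underside
- multimeter: yellow hand multimeter, 150 x 78 x 40 mm, lying at the back right; loose, to be left alone; origin: centre of its underside

How it is judged:
By the outcome, as a careful person would: the job done as asked, in the order asked, and still so for the second after the job is handed in, with the robot touching nothing.
It also fails if it takes over 43 s, if anything falls off the work surface, if the arm or the gripper's body presses on something with over 40 N, if the wrist force passes 120 N, or if a joint passes its speed limit or range.

## Robot

A 6-joint arm with a two-finger parallel gripper is mounted at the origin on the work surface. World frame = base frame: x ahead of the robot, y to its left, z up, the work surface at z = 0. Lengths are in mm, angles in rad, forces in N, time in s.
With the tool pointing down it reaches from about 375 to 975 mm from the base axis. Payload 3.8 kg.
Tool frame: the origin (TCP) lies on the centre line of the jaws, within the pads' length; the fingertips stand 19 mm ahead of it and the grasp point (between the pads) is the TCP; z points along the fingers, y is the line along which they close (so a half turn about z gives the same grasp; the last joint's range is limited). The gripper opens to 85 mm and grips with 20 to 120 N. Pads are 22 mm wide; open, the fingers measure 114 mm over their backs; the gripper's body (76 mm by 85 mm) begins 54 mm behind the grasp point. The pads swing forward as they close: fully open they stand 13 mm farther back than shut.
Start: joints at [1.137, 0.264, 1.604, -0, 1.274, -0.037], TCP at [260.864, 622.55, 217.08] pointing down, gripper open.
Joint ranges: [-2.63, 2.63], [-0.94, 2.18], [0.31, 2.57], [-1.31, 4.45], [0, 2.66], [-2.55, 2.55]. Speed limits (rad/s): [2.57, 2.57, 3.14, 3.14, 3.14, 3.14].

## Interface

Orientations are given as a unit quaternion [w, x, y, z].
In Python, from rig import manip gives the robot as it stands. Calls block until the motion is done:
- manip.move_ptp(position, orientation): joint-space move of the TCP to a pose.
- manip.servo_line(position, rotation=None, v=150): straight line of the TCP; rotation=None keeps the orientation; v is the mean speed in mm/s.
- manip.set_joints(angles): joint-space move.
- manip.command_gripper(opening, effort=None): opening from 0.0 (shut) to 1.0 (fully open); effort is the grip in N (None keeps the last); returns when the fingers have stopped.
- manip.dwell(seconds).
- manip.ik(position, orientation): joint angles nearest the present ones, or None.
- manip.get_state(): the state.
- manip.capture(name): name is "scene" or "top" or "wrist"; returns (picture, depth): 420x560x3 uint8, red, green, blue; 420x560 float32, mm along the optical axis (not along the pixel's ray), 0 where there is no reading.
- manip.camera_params(name): a dict with "camera_matrix" (3x3 intrinsics, pixels), "rvec" (rotation vector, rad) and "tvec" (3), from world to camera coordinates, as OpenCV has them. Camera axes: x right, y down, z forward; pixel columns grow to the right and rows downward; lengths in mm; the calibration is good to about 2 mm. A picture is of the moment at which its call begins: read the wrist's pose just before it. camera_params takes no time and is no camera call; for the wrist camera it gives the pose at the moment of the call.
A pose or a line that the arm cannot do raises manip.PlanningError and nothing moves.
- manip.hand_in(): hands the job in; it is judged then, once.
The state is a dict: "time_s": time; "q": joint angles; "joint_velocities": joint speeds; "tau": joint torques, N m; "eef_pos": TCP position; "eef_rot": TCP orientation; "force": force on the tool from outside, world axes, zero at the start; "ft_torque": the same for the moment, N m; "opening": opening from 0.0 (shut) to 1.0 (fully open); "grasp_force": force on a finger pad.
Only numpy, scipy, OpenCV 4.12 (cv2) and the standard library are available. Lean on these libraries where they do the work, as an engineer would, in place of code of your own. Each camera call takes 0.05 s, during which the arm holds its last target. There are 200 camera calls.

## Working session

There is one attempt and no reset: what is moved stays moved. The work goes in short steps, each a Python script; the robot and the scene stay as the last script left them, time stands still between calls to the robot, and variables do not carry over. Pictures are saved under pics/ and viewed, at most 10 in all, crops included, and the job is handed in when it is done.

```bash
mkdir -p pics; cat > h.py <<'E'
import numpy as np, cv2
from rig import manip
def cam(n):
    p=manip.camera_params(n); K=np.array(p["camera_matrix"],float); R=cv2.Rodrigues(np.array(p["rvec"],float))[0]; t=np.array(p["tvec"],float).ravel()
    return K,R,t
def px2w(C,d,u,v):
    K,R,t=C; z=float(d[int(v),int(u)]); return R.T@(z*np.linalg.inv(K)@[u,v,1]-t)
def onz(C,u,v,z):
    K,R,t=C; r=R.T@np.linalg.inv(K)@[u,v,1]; c=-R.T@t; return c+r*(z-c[2])/r[2]
def proj(C,p):
    K,R,t=C; q=K@(R@np.asarray(p,float)+t); return q[:2]/q[2]
def shot(n,f):
    C=cam(n); im,d=manip.capture(n); np.savez(f'pics/{f}.npz',im=im,d=d,K=C[0],R=C[1],t=C[2]); cv2.imwrite(f'pics/{f}.png',im[:,:,::-1]); return C,im,d
def load(f):
    a=np.load(f'pics/{f}.npz'); return (a['K'],a['R'],a['t']),a['im'],a['d']
def quat(yaw):  # tool down, tool y turned: R = Rz(yaw)*Rx(pi)
    return [0,np.cos(yaw/2),np.sin(yaw/2),0]
E
python3 - <<'E'
from h import *
s=manip.get_state(); print(s["eef_rot"],s["time_s"],s["force"])
for n in("top","scene"):
    C,im,d=shot(n,n); print(n,-C[1].T@C[2],C[1][2])
E
```

```text
[-2.72663613e-04  1.97100939e-01  9.80382526e-01 -1.11740157e-03] 0.0 [-0.40228852  0.2942933   0.25041752]
top [ 415.99141419   10.82746166 1368.31785293] [ 0.11984594 -0.02133002 -0.99256334]
scene [ 921.65232079  605.53559386 1077.00276115] [-0.27749045 -0.50418644 -0.81779893]
```

View pics/top.png

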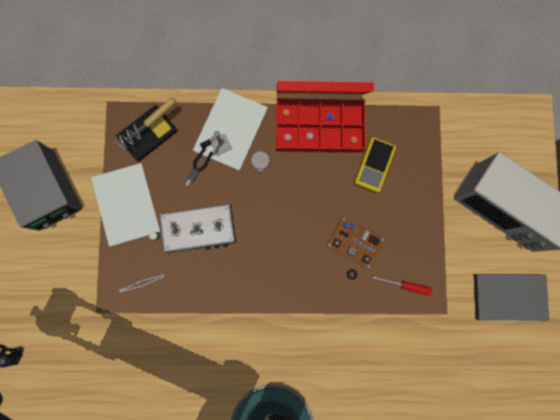

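View pics/scene.png

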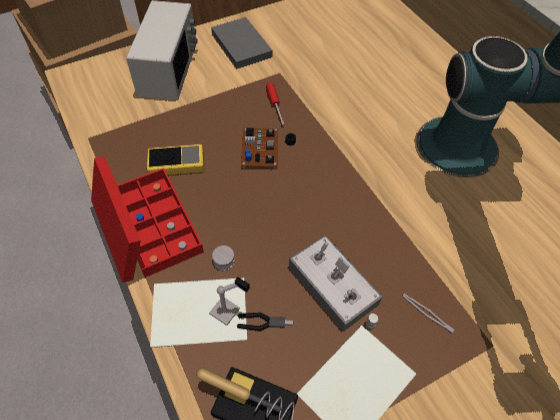

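The top view shows the box at about (197,228), with levers at (175,229), (197,229) and (219,226). The board is at about (356,242), the ring at (352,274) and the vial at (154,235). Next I'll move the wrist camera over each one at a safe height.

```bash
python3 - <<'E'
from h import *
C,im,d=load('top')
for n,u,v in(("box",197,240),("board",356,242),("ring",352,274),("vial",154,235),("paddle?",197,229)):
    print(n,px2w(C,d,u,v).round())
s=manip.get_state(); print(proj(C,s["eef_pos"]))
Cw=cam('wrist'); print('wristcam rel', -Cw[1].T@Cw[2]-s["eef_pos"], Cw[1][2], Cw[0])
b=px2w(C,d,197,240)
manip.move_ptp([b[0]-30,b[1],330],quat(np.pi)); print(manip.get_state()["time_s"], manip.get_state()["q"])
shot('wrist','w1')
b=px2w(C,d,356,242)
manip.move_ptp([b[0]-30,b[1],300],quat(np.pi)); print(manip.get_state()["time_s"], manip.get_state()["q"])
shot('wrist','w2')
a=[cv2.imread(f'pics/{f}.png') for f in('w1','w2')]
cv2.imwrite('pics/w12.png',cv2.resize(np.hstack(a),None,fx=.7,fy=.7))
E
```

```text
box [512. 211.  48.]
board [ 512. -240.   16.]
ring [ 421. -229.    2.]
vial [525. 330.  49.]
paddle? [541. 209.  68.]
[  8.14305433 340.41715828]
wristcam rel [-74.57961211  32.19595979 155.45066038] [ 0.28869599 -0.12366814 -0.94940024] [[293.87512027   0.         275.84318216]
 [  0.         293.87512027 206.9266459 ]
 [  0.           0.           1.        ]]
1.85 [ 3.65866832e-01 -6.96783776e-02  1.76366507e+00  4.05892060e-04
  1.44800953e+00 -1.20554626e+00]
3.5583 [-5.06059678e-01 -3.76815312e-02  1.78607341e+00  5.01380277e-04
  1.39303998e+00 -2.07804697e+00]
```

View pics/w1.png

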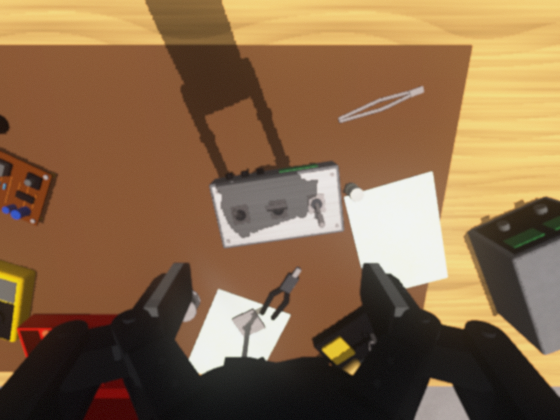

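View pics/w2.png

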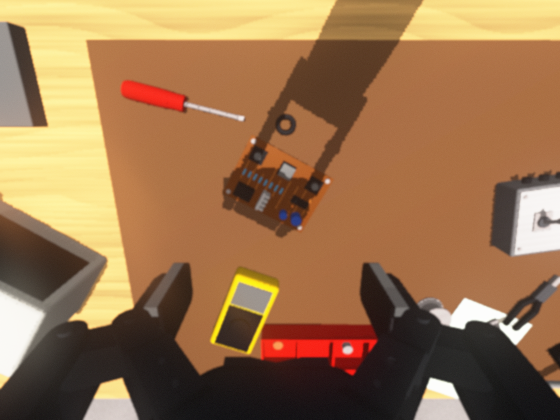

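The box levers are in the arm's shadow at (239,213), (278,210) and (318,208) in w1. In w2 the square key is at (287,171) and the round keys are at (258,155) and (314,186). Closer views are next, from two places over each.

```bash
python3 - <<'E'
from h import *
# board: camera near above (two places)
def tile(f,c,h=60,k=(400,300)):
    C,im,d=load(f); u,v=[int(round(x)) for x in proj(C,c)]
    u0=max(u-h*4//3,0); v0=max(v-h,0)
    print(f,'crop origin',u0,v0,'scale',k[1]/(2*h))
    return cv2.resize(im[v0:v0+2*h,u0:u0+h*8//3,::-1],k,interpolation=cv2.INTER_CUBIC)
T=[]
for i,(f,p,y,c) in enumerate((("b1",[545,-225,230],np.pi,[500,-235,20]),("b2",[470,-300,240],np.pi/2,[500,-235,20]),
                ("x1",[600,215,240],np.pi,[535,210,60]),("x2",[500,300,270],np.pi/2,[535,210,60]))):
    try: manip.move_ptp(p,quat(y))
    except manip.PlanningError as e: print(f,e); continue
    shot('wrist',f); T.append(tile(f,c))
print(manip.get_state()["time_s"])
while len(T)<4:T.append(T[0]*0)
cv2.imwrite('pics/t4.png',np.vstack([np.hstack(T[:2]),np.hstack(T[2:])]))
E
```

```text
b1 crop origin 186 81 scale 2.5
b2 crop origin 220 63 scale 2.5
x1 crop origin 192 65 scale 2.5
x2 crop origin 222 182 scale 2.5
9.0
```

View pics/t4.png

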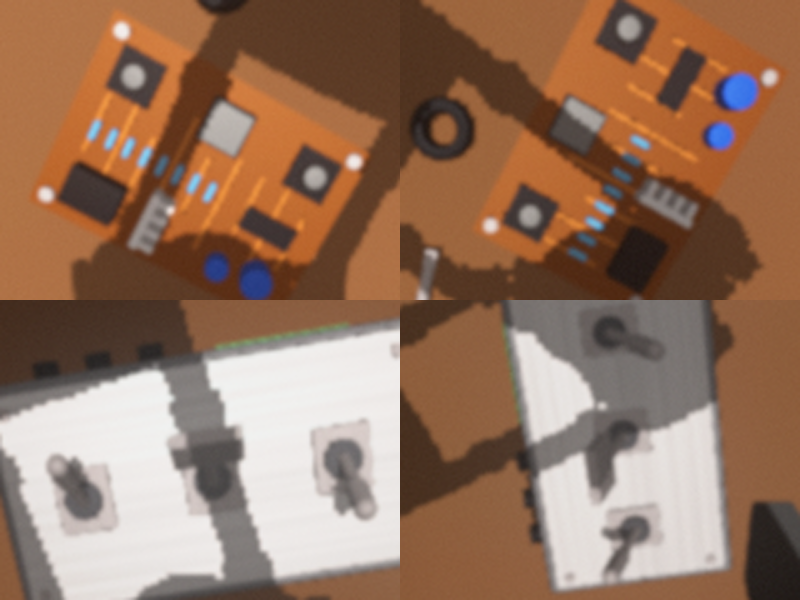

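In b1 the square key is at crop (228,127) and the round keys at (132,76) and (316,176). In b2 the square key is at (178,124) and the round keys at (229,28) and (130,215). The x1 crop shows the paddle in the middle and leaning to the robot. The -y bat is off and the +y bat is on. The lever mounts are at about (86,199), (213,170) and (341,158). Next I'll turn these into positions.

```bash
python3 - <<'E'
from h import *
o={'b1':(186,81),'b2':(220,63),'x1':(192,65),'x2':(222,182)}
def full(f,p): return np.array(o[f])+np.array(p)/2.5
def tri(A,a,B,b):
    P=[]
    for C in(A,B): P.append(C[0]@np.c_[C[1],C[2]])
    X=cv2.triangulatePoints(P[0],P[1],a.reshape(2,1),b.reshape(2,1)).ravel(); return X[:3]/X[3]
L={f:load(f) for f in o}
K=[]
for n,a,b in(("sq",(228,127),(178,124)),("r_r",(132,76),(229,28)),("r_l",(316,176),(130,215))):
    a=full('b1',a);b=full('b2',b)
    X=tri(L['b1'][0],a,L['b2'][0],b); K.append([onz(L[f][0],*p,34)[:2] for f,p in(('b1',a),('b2',b))])
    print(n,'tri',X.round(1),'z34',K[-1],'depth',px2w(L['b1'][0],L['b1'][2],*a).round(1),px2w(L['b2'][0],L['b2'][2],*b).round(1))
K=np.array(K).mean(1); e=K[2]-K[1]; print('span',np.linalg.norm(e),'mid',(K[1]+K[2])/2,'sq',K[0],'yaw',np.arctan2(-e[0],e[1]))
for f,pts in(('x1',[(86,199),(213,170),(341,158)]),('x2',[(208,30),(230,132),(234,225)])):
    W=[onz(L[f][0],*full(f,p),49) for p in pts]; W=sorted(W,key=lambda w:w[1]); e=W[2]-W[0]
    print(f,np.round(W,1),np.linalg.norm(e),'yaw',np.arctan2(-e[0],e[1]),'mid',(W[0]+W[2])/2)
# box top face & paddle from depth clouds
for f in('x1','x2','w1','top'):
    C,im,d=load(f); v,u=np.nonzero(d>0); z=d[v,u]; P=(np.linalg.inv(C[0])@np.c_[u,v,np.ones(len(u))].T*z-C[2][:,None]); P=(C[1].T@P).T
    m=(abs(P[:,0]-535)<100)&(abs(P[:,1]-210)<125)&(P[:,2]>42)
    t=P[m&(P[:,2]<54)]; 
    r=cv2.minAreaRect(t[:,:2].astype(np.float32)) ; print(f,'top z',np.median(t[:,2]),r)
    q=P[m&(P[:,2]>75)&(P[:,2]<110)&(abs(P[:,1]-210)<40)]; print('  paddle n',len(q),q.mean(0) if len(q) else '',q.max(0) if len(q) else '', q.min(0) if len(q) else '')
E
```

```text
sq tri [ 487.6 -221.8   41. ] z34 [array([ 487.69642485, -221.45646001]), array([ 488.30136128, -222.23874212])] depth [ 487.7 -221.5   33.8] [ 488.4 -222.3   31.5]
r_r tri [ 465.6 -220.3  416.5] z34 [array([ 465.22351894, -265.03553034]), array([ 510.76353787, -180.94936231])] depth [ 465.2 -265.1   33.4] [ 511.  -180.7   32. ]
r_l tri [ 467.8 -221.8  367.4] z34 [array([ 510.19943514, -179.82072301]), array([ 465.49934276, -264.46138647])] depth [ 510.4 -179.6   32.4] [ 465.5 -264.6   33. ]
span 0.8635066981017278 mid [ 487.92145868 -222.56675053] sq [ 487.99889307 -221.84760106] yaw 0.16770843642815275
x1 [[557.6 157.2  49. ]
 [544.7 216.1  49. ]
 [539.6 274.5  49. ]] 118.7369011322611 yaw 0.15177393532769573 mid [548.59638133 215.84915457  49.        ]
x2 [[557.4 156.8  49. ]
 [552.8 215.7  49. ]
 [538.9 274.7  49. ]] 119.32062244113249 yaw 0.15600834469576993 mid [548.1529484  215.72591308  49.        ]
x1 top z 48.22529706916488 ((546.23095703125, 226.1436767578125), (110.15071105957031, 223.70867919921875), 8.657561302185059)
  paddle n 430 [532.16321712 212.81837573  91.479662
[... 185 characters left out ...]
01611328), 8.688383102416992)
  paddle n 276 [531.79378275 215.85262626  90.50538079] [540.47629522 229.77295515  98.9168387 ] [523.15910269 198.95247493  75.56516003]
w1 top z 48.2672991853841 ((545.642822265625, 226.04525756835938), (109.73020935058594, 223.8486785888672), 8.695795059204102)
  paddle n 130 [529.86274858 212.18979585  94.08550102] [540.44649345 226.81726014  98.56448943] [523.97974295 196.99700194  75.91293847]
top top z 47.70127889353227 ((544.8858642578125, 224.52218627929688), (110.42343139648438, 225.05911254882812), 8.873080253601074)
  paddle n 54 [531.15197135 208.97279497  90.74344376] [540.55406635 224.23214563 104.09373825] [522.06672321 194.51052724  75.76667749]
```

The measurements agree with each other: key at (488.0, -221.9), board yaw -0.486, round keys 96 mm apart. The paddle mount is at (548.4, 215.8) with box yaw 0.152. The paddle tip measures (532, 213) against an expected (533, 213). Next I'll press the key, guided by force.

```bash
python3 - <<'E'
from h import *
k=np.array([488.0,-221.9]); y=-0.486
for a in(y,y+np.pi):
    q=manip.ik([*k,60],quat(a)); print(a,None if q is None else np.round(q,2))
    if q is not None: best=a if 'best' not in dir() or abs(q[5])<abs(bq) else best; bq=q[5]
manip.command_gripper(0.0,20)
manip.move_ptp([*k,110],quat(best)); manip.servo_line([*k,60],v=80); manip.dwell(.3)
f0=np.array(manip.get_state()["force"]); print('base',f0)
z=57.
while z>46:
    manip.servo_line([*k,z],v=15); manip.dwell(.06)
    s=manip.get_state(); f=np.array(s["force"])-f0; print(z,np.round(s["eef_pos"],2),f.round(2))
    if f[2]>5.5: break
    z-=0.5 if f[2]>.4 or z<54.5 else 1
manip.dwell(.2); s=manip.get_state(); print(np.round(s["eef_pos"],2),(np.array(s["force"])-f0).round(2),s["time_s"])
shot('scene','press')
manip.servo_line([*k,62],v=30); manip.servo_line([*k,160],v=150)
s=manip.get_state(); print((np.array(s["force"])-f0).round(2),s["time_s"])
E
```

```text
-0.486 [-0.47  0.16  2.05 -0.    0.94  1.58]
2.6555926535897934 [-0.47  0.16  2.05 -0.    0.94 -1.56]
base [ 0.17649997 -0.49292757 -0.37306145]
57.0 [ 487.89 -221.83   56.85] [ 0.11  1.54 -0.02]
56.0 [ 487.97 -221.89   55.95] [-0.49  0.84 -0.55]
55.0 [ 487.96 -221.87   54.94] [-0.58  0.1   0.63]
54.5 [ 487.97 -221.89   54.48] [ 0.34  0.41 -0.12]
53.5 [ 487.96 -221.91   53.44] [0.8  0.01 0.1 ]
53.0 [ 488.01 -221.88   52.98] [-0.21 -0.02  0.34]
52.5 [ 488.01 -221.88   52.51] [-0.88  0.19  0.44]
52.0 [ 487.98 -221.9    51.98] [-0.39  1.23  0.07]
51.5 [ 487.97 -221.88   51.46] [-0.42 -0.22  0.17]
51.0 [ 487.95 -221.87   50.95] [ 0.33 -0.54  0.37]
50.5 [ 487.98 -221.89   50.49] [0.45 1.17 0.85]
50.0 [ 487.95 -221.87   49.95] [ 0.28  0.16 -0.58]
49.5 [ 487.98 -221.85   49.46] [-0.3   0.99 -0.02]
49.0 [ 487.99 -221.87   48.97] [ 0.31  0.69 -0.1 ]
48.5 [ 487.98 -221.89   48.46] [-0.19  0.67  1.23]
48.0 [ 487.95 -221.88   47.94] [-0.06  0.39 -0.58]
47.5 [ 487.98 -221.88   47.47] [-0.1   1.33  0.55]
47.0 [ 487.98 -221.88   46.98] [-0.55  0.06 -0.25]
46.5 [ 487.98 -221.9    46.49] [-0.32  0.98  0.56]
[ 488.02 -221.9    46.51] [-0.25  0.59  0.68] 18.9667
[-0.69  0.68  0.17] 20.4833
```

```bash
python3 - <<'E'
from h import *
s=manip.get_state(); print(s["opening"],s["eef_pos"],s["time_s"],s["eef_rot"])
C,im,d=load('press'); print(proj(C,[488,-222,34]),proj(C,[488,-222,27.5]))
C,im,d=shot('wrist','w5'); print(proj(C,s["eef_pos"]),proj(C,[488,-222,34]))
u,v=[int(x) for x in proj(load('press')[0],[488,-222,34])]
a=load('press')[1][max(v-50,0):v+50,u-67:u+67,::-1]
cv2.imwrite('pics/v1.png',np.hstack([cv2.resize(a,(400,300),interpolation=2),cv2.resize(im[:,:,::-1],(400,300))]))
E
```

```text
-0.0010048309366522208 [ 487.31594188 -221.54871308  159.04580972] 20.4833 [-7.41232083e-04  2.40645783e-01  9.70612705e-01  1.86162697e-04]
[270.18862891 142.6722878 ] [270.17343164 144.24739553]
[275.28523333 255.09499342] [275.39610849 196.91041245]
```

View pics/v1.png

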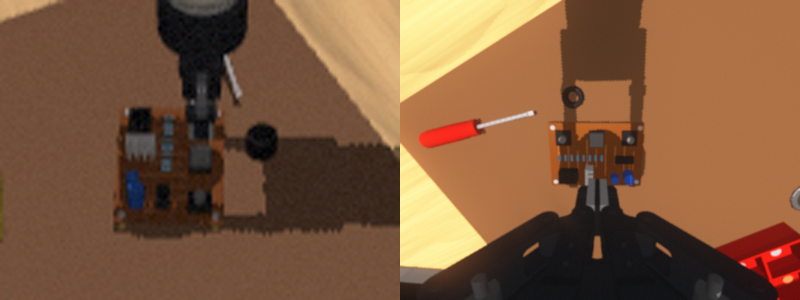

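The scene crop shows the fingers ending at about crop (203,135), short of the key at (200,157), which fits the missing force. I'll check the depth clouds for where the fingertips really are.

```bash
python3 - <<'E'
from h import *
def cloud(f):
    C,im,d=load(f); v,u=np.nonzero(d>0); z=d[v,u]; P=(np.linalg.inv(C[0])@np.c_[u,v,np.ones(len(u))].T*z-C[2][:,None]); return (C[1].T@P).T,u,v,im
P,u,v,im=cloud('press')
m=(abs(P[:,0]-480)<60)&(abs(P[:,1]+225)<60)
for lo in range(20,160,8):
    q=P[m&(P[:,2]>=lo)&(P[:,2]<lo+8)]
    if len(q): print(lo,len(q),q.mean(0).round(),q.min(0).round(),q.max(0).round())
print('proj tip/tcp/body',[proj(load('press')[0],[488,-222,z]).round() for z in(27,47,101)])
P,u,v,im=cloud('w5')
m=(v>230)&(v<320)&(abs(u-276)<30)&(P[:,2]>60)
for vv in range(236,300,6):
    k=m&(v==vv); q=P[k]
    if len(q): print(vv,len(q),np.median(q,0).round(),u[k].min(),u[k].max())
C=load('press')[0]; uu,vv=270,143
a=load('press')[1][vv-38:vv+22,uu-40:uu+40,::-1]; cv2.imwrite('pics/v2.png',cv2.resize(a,(800,600),interpolation=cv2.INTER_CUBIC))
E
```

```text
20 217 [ 498. -217.   23.] [ 421. -284.   20.] [ 540. -165.   28.]
28 102 [ 506. -238.   32.] [ 425. -284.   28.] [ 539. -174.   36.]
36 28 [ 527. -254.   39.] [ 484. -285.   36.] [ 540. -175.   44.]
60 7 [ 494. -215.   65.] [ 485. -220.   61.] [ 502. -208.   67.]
68 19 [ 493. -213.   72.] [ 482. -221.   68.] [ 502. -207.   76.]
76 15 [ 496. -211.   80.] [ 486. -220.   77.] [ 502. -205.   84.]
84 1 [ 492. -205.   87.] [ 492. -205.   87.] [ 492. -205.   87.]
100 8 [ 496. -208.  105.] [ 480. -222.  102.] [ 507. -191.  108.]
108 9 [ 504. -192.  112.] [ 490. -201.  108.] [ 516. -184.  115.]
116 8 [ 498. -208.  122.] [ 486. -219.  119.] [ 509. -200.  124.]
124 20 [ 498. -206.  128.] [ 483. -216.  124.] [ 516. -182.  132.]
132 18 [ 503. -189.  137.] [ 483. -214.  133.] [ 524. -166.  140.]
140 22 [ 509. -192.  145.] [ 484. -214.  140.] [ 527. -168.  148.]
148 53 [ 511. -180.  152.] [ 482. -214.  148.] [ 527. -165.  156.]
156 36 [ 506. -191.  161.] [ 482. -215.  156.] [ 516. -172.  164.]
proj tip/tcp/body [array([270., 144.]), array([270., 139.]), array([270., 126.])]
254 26 [ 477. -216.  181.] 263 288
260 48 [ 477. -216.  186.] 252 299
266 56 [ 477. -216.  189.] 248 303
272 58 [ 477. -216.  197.] 247 304
278 59 [ 477. -216.  202.] 247 305
284 59 [ 477. -216.  207.] 247 305
290 56 [ 478. -217.  213.] 247 305
296 59 [ 478. -218.  217.] 247 305
```

View pics/v2.png

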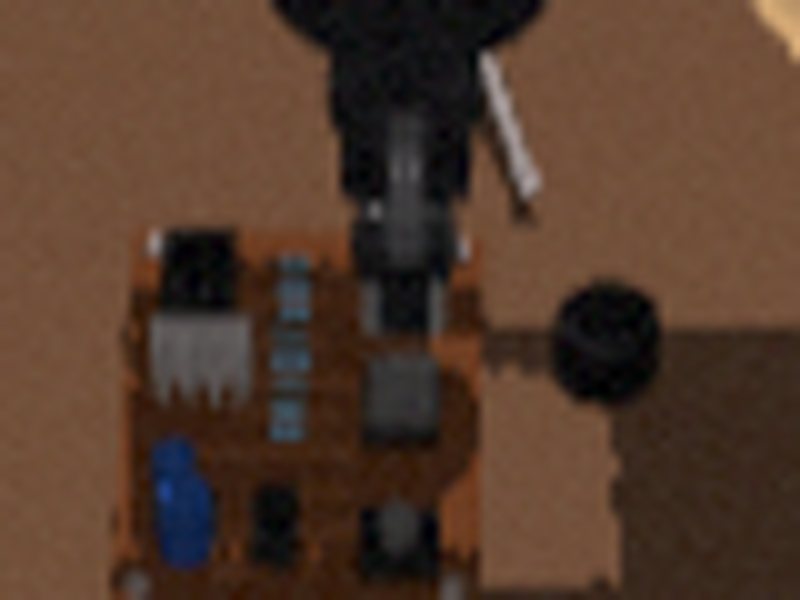

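In v2 the fingertips end at about (405,330), above the key cap at (400,395). On the tool axis that is z≈50, so the tips look nearer to TCP level than 19 mm ahead of it. I'll check with the wrist view, enlarged.

```bash
python3 - <<'E'
from h import *
C,im,d=load('w5')
ax=np.array([487.3,-221.5]); n=np.array([-.88,.47])
for dz in(-19,-10,0,10,22): print(dz,'axis',proj(C,[*ax,159+dz]).round(1),'front',proj(C,[*(ax+11*n),159+dz]).round(1))
cv2.imwrite('pics/v3.png',cv2.resize(im[180:300,196:356,::-1],(800,600),interpolation=cv2.INTER_CUBIC))
print((d[225:262:3,276]).round(),d[225:262:3,268].round())
E
```

```text
-19 axis [275.4 241.3] front [275.4 225.6]
-10 axis [275.4 247.5] front [275.4 231.1]
0 axis [275.3 255. ] front [275.4 237.9]
10 axis [275.3 263.4] front [275.4 245.5]
22 axis [275.3 274.9] front [275.3 255.9]
[319. 320. 322. 323. 324. 326. 326. 326. 329. 151. 147. 144. 142.] [318. 320. 319. 312. 304. 301. 308. 304. 311. 152. 147. 145. 142.]
```

View pics/v3.png

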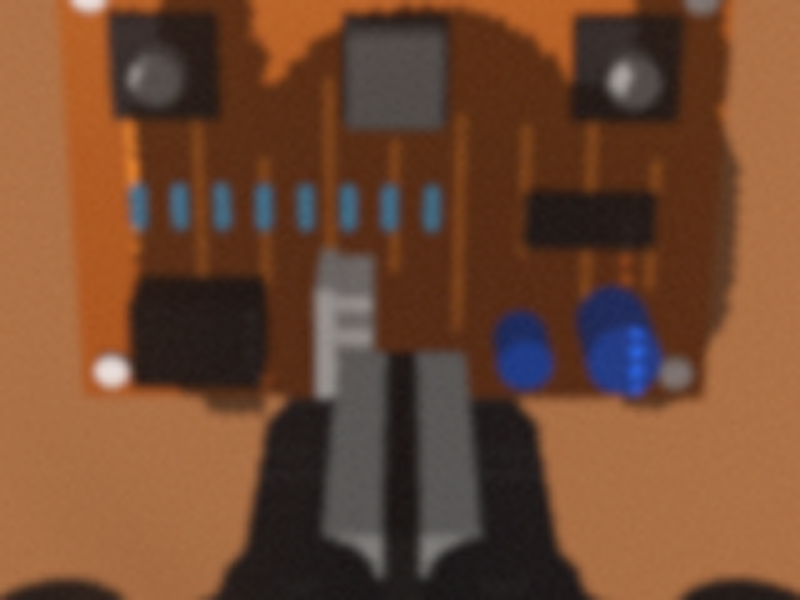

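In v3 the tip's front edge is at row 352, or v≈250 in the full picture. That puts the tips about 16 mm behind the reported TCP, and the scene depth agrees (lowest finger point 14.5 mm above the TCP). I expect contact at a TCP height of about 18 mm, so I'll press again by force.

```bash
python3 - <<'E'
from h import *
k=np.array([488.0,-221.9])
manip.servo_line([*k,50],v=150); manip.servo_line([*k,25],v=60); manip.dwell(.15)
f0=np.array(manip.get_state()["force"]); print('base',f0.round(2),manip.get_state()["time_s"])
z=24.; hit=0
while z>5:
    manip.servo_line([*k,z],v=20); manip.dwell(.04)
    s=manip.get_state(); f=np.array(s["force"])-f0; print(z,np.round(s["eef_pos"],2),f.round(2))
    if f[2]>5.5: hit=1; break
    z-=0.5 if f[2]>1.1 else 1
manip.dwell(.15); s=manip.get_state(); print(hit,np.round(s["eef_pos"],2),(np.array(s["force"])-f0).round(2),s["time_s"])
shot('scene','press2')
if not hit: manip.dwell(0)
manip.servo_line([*k,32],v=40); manip.servo_line([*k,110],v=180)
s=manip.get_state(); print((np.array(s["force"])-f0).round(2),s["time_s"])
E
```

```text
base [-0.33  0.49  0.29] 22.1333
24.0 [ 488.08 -221.94   24.14] [-0.02 -0.62  0.01]
23.0 [ 487.97 -221.88   22.97] [-0.4  -0.33 -0.05]
22.0 [ 487.94 -221.88   21.93] [ 0.29 -0.24 -0.1 ]
21.0 [ 487.97 -221.88   20.94] [ 0.83 -1.03 -0.58]
20.0 [ 487.96 -221.86   19.96] [-0.22 -1.13 -0.17]
19.0 [ 488.1  -221.96   19.14] [ 0.89 -0.38  0.98]
18.0 [ 488.12 -221.94   18.12] [-0.35 -1.29  2.21]
17.5 [ 488.16 -221.99   17.63] [-0.05 -0.56  3.51]
17.0 [ 488.15 -221.98   17.1 ] [ 0.77 -0.98  2.77]
16.5 [ 488.14 -221.97   16.59] [0.27 0.18 2.41]
16.0 [ 488.15 -221.97   16.08] [-0.22 -1.78  3.36]
15.5 [ 488.16 -221.97   15.81] [ 1.65 -0.14  4.77]
15.0 [ 488.19 -221.99   15.73] [-1.65  0.68  8.54]
1 [ 488.15 -221.97   15.7 ] [-1.48  1.07  7.34] 26.075
[ 1.13 -0.63 -0.72] 27.2833
```

The key bottomed: contact at about 19.7 and a hard stop at 15.75, so 4 mm of travel and 8.5 N peak, and it was released. The tips are therefore at TCP +14.3 mm. Now the paddle.

```bash
python3 - <<'E'
from h import *
b=np.array([548.4,215.8]); y=0.152; ex=np.array([np.cos(y),np.sin(y)])
P=lambda x,z:[*(b+x*ex),z]
c=[(abs(q[5]),a) for a in(y,y+np.pi) if (q:=manip.ik(P(-45,140),quat(a))) is not None]; print(c)
qn=manip.get_state()["q"][5]
a=min(c)[1]
manip.move_ptp(P(-47,130),quat(a)); manip.servo_line(P(-47,68),v=120); manip.dwell(.15)
f0=np.array(manip.get_state()["force"]); print(manip.get_state()["time_s"])
manip.servo_line(P(-5,68),v=50)
x=-4.
while x<=5:
    manip.servo_line(P(x,68),v=25); manip.dwell(.04)
    s=manip.get_state(); f=(np.array(s["force"])-f0); print(x,((s["eef_pos"][:2]-b)@ex).round(2),f.round(2),(f[:2]@ex).round(2))
    if f[:2]@ex<-7: break
    x+=1
shot('scene','p1')
manip.servo_line(P(-40,68),v=120); manip.servo_line(P(-60,190),v=180)
shot('wrist','p2'); s=manip.get_state(); print(s["time_s"])
for f in('p1','p2'):
    C,im,d=load(f); v,u=np.nonzero(d>0); z=d[v,u]; Q=(C[1].T@(np.linalg.inv(C[0])@np.c_[u,v,np.ones(len(u))].T*z-C[2][:,None])).T
    r=(Q[:,:2]-b); X=r@ex; Y=r@[-ex[1],ex[0]]
    for yy in(-60,0,60):
        m=(abs(Y-yy)<18)&(abs(X)<45)&(Q[:,2]>78)&(Q[:,2]<106); print(f,yy,m.sum(),np.c_[X,Y,Q[:,2]][m].mean(0).round(1) if m.any() else '')
C,im,d=load('p2'); u,v=[int(i) for i in proj(C,[548,216,60])]; v0=max(v-75,0);u0=max(u-100,0)
C3,im3,_=shot('scene','p3'); u3,v3=[int(i) for i in proj(C3,[548,216,60])]
cv2.imwrite('pics/v4.png',np.hstack([cv2.resize(im[v0:v0+150,u0:u0+200,::-1],(400,300)),cv2.resize(im3[v3-60:v3+60,u3-80:u3+80,::-1],(400,300))]))
E
```

```text
[(np.float64(1.7662703919611404), 0.152), (np.float64(1.375322261628653), 3.2935926535897933)]
29.6917
-4.0 -4.16 [-1.86  0.02  0.79] -1.83
-3.0 -3.27 [-2.59  0.81  0.53] -2.44
-2.0 -2.12 [-2.78  1.13  0.69] -2.58
-1.0 -0.85 [-1.53 -0.   -0.5 ] -1.52
0.0 0.2 [-2.98  0.42  0.97] -2.88
1.0 0.48 [-4.53 -0.25  2.36] -4.51
2.0 0.57 [-7.79 -1.68  4.35] -7.95
34.1583
p1 -60 10 [ -7.8 -60.5  83.4]
p1 0 97 [15.2  3.  95.1]
p1 60 25 [18.  61.  92.9]
p2 -60 113 [-18.8 -59.4  92.7]
p2 0 0 
p2 60 208 [11.7 58.3 89.3]
```

View pics/v4.png

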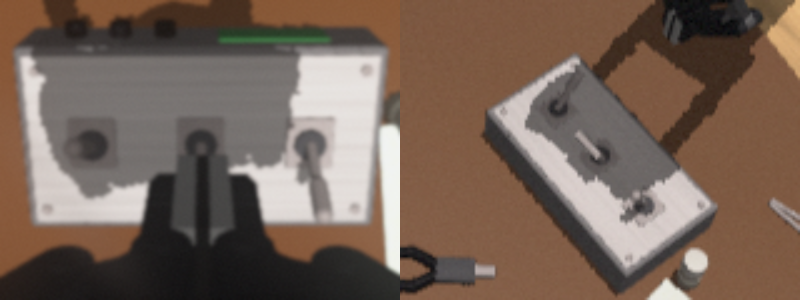

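The pushing force rose steadily against the stop. In v4 the paddle at (597,150) leans away from the robot, both bats are unchanged, the vial is standing and the gripper is clear.

```bash
python3 -c "
from rig import manip
print(manip.hand_in())"
```

```text
the job is handed in; nothing more can be done
None
```

The job is handed in, about 34 s in: I pressed the square reset key right down (4 mm, 8.5 N peak) and released it, then pushed the paddle lever over to its stop. The last pictures show the paddle leaning away from the robot, both round levers as they were and the arm clear; I did not re-measure the board's position afterwards.

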